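# Set the end play of the solder reel

## Robot

A 6-joint arm with a two-finger parallel gripper is mounted at the origin on the work surface. World frame = base frame: x ahead of the robot, y to its left, z up, the work surface at z = 0. Lengths are in m, angles in rad, forces in N, time in s.
With the tool pointing down it reaches from about 0.3 to 0.775 m from the base axis. Payload 14.6 kg.
Tool frame: the origin (TCP) lies at the very end of the fingers, on their centre line; the grasp point (between the pads) lies 19 mm behind it; z points along the fingers, y is the line along which they close (so a half turn about z gives the same grasp; the last joint's range is limited). The gripper opens to 94 mm and grips with 3 to 60 N. Pads are 16 mm wide; open, the fingers measure 119 mm over their backs; the gripper's body (75 mm by 177 mm) begins 78 mm behind the grasp point.
Start: joints at [1.24, 0.3, 1.521, -0, 1.321, -0.067], TCP at [0.143, 0.531, 0.205] pointing down, gripper open.
Joint ranges: [-3.03, 3.03], [-0.79, 2.21], [0.23, 2.52], [-1.04, 4.18], [0, 3.07], [-2.55, 2.55]. Speed limits (rad/s): [2.22, 2.22, 2.57, 3.14, 3.14, 3.14].

## Interface

Orientations are given as [roll, pitch, yaw] about the fixed x, y, z axes, in that order (R = Rz(yaw) Ry(pitch) Rx(roll)).
In Python, from station import status, vision, order, silhouettes gives the robot as it stands. The module is installed in compiled form; this text tells all that it offers.
- The arm moves only by the shell command python3 -m pendant 'ROWS' [FORCE]. ROWS is JSON, one flat list of numbers, 7 for each row, row after row: the shift along the tool's x, y, z in units of 500 mm (1.0 is 500 mm), then the turn, a rotation vector about the tool's x, y, z in units of 90 degrees (1.0 is 90 degrees), then the opening, from -1 (shut) to 1 (fully open). A call has 1 to 12 rows; each row is the pose to reach, as a shift and turn from the pose commanded when the call began, along the tool's axes at that moment; what a row does not reach only later rows make up. A row lasts 1/10 s, in which the tool goes at most 50 mm and 8.59 degrees, less where a joint would pass 70% of its speed; a pose out of reach is approached as far as the arm can. A call with a number of a shift or a turn outside -1 to 1 is refused whole. A call with a gripper value outside its range is refused whole. The fingers move at their own pace and stop on an object; FORCE is the grip in N (left out, the last holds). Time passes only in rows, so rows that repeat a pose let the fingers close. It gives the time, the measured TCP pose, the force, the opening and the grip force at its end, in the units of the state.
- status.get_obs(): the state, without advancing time (a new reading comes with each control period).
- vision.camera(name): name is "scene" or "top"; returns a dict with "pixels" (400x640x3 uint8, red, green, blue), "K" (3x3 intrinsics, pixels), "R" (3x3) and "t" (3): a world point X has camera coordinates R X + t. Camera axes: x right, y down, z forward; pixel columns grow to the right and rows downward; lengths in m; the calibration is good to about 2 mm. A picture is of the moment at which its call begins. There is no depth.
- order.hand_in(): hands the job in; it is judged then, once.
Trained networks look in a picture, given as the dict that the camera call returned (one of the last four; its "shot" number tells which), for a name from the list of things; names that differ only in an ending like _2 or _b are one class to them, and where a whole thing is asked for, a point or a joint stands for the part that bears it (a point fixed in the world has none). Each returns a list of dicts, best first, with "score" (0 to 1); they miss things now and then, are a little off and sometimes report something else, mostly with a low value. They report only what shows in the picture. A call takes as long as a camera call.
- silhouettes(target, picture): "region" (400x640 bool, what is visible of it) and "extent" ([left, top, right, bottom] in pixels, round what is visible of it).
The state is a dict: "time_s": time; "qpos": joint angles; "joint_vel": joint speeds; "tau": joint torques, N m; "ee_pos": TCP position; "eef_rot": TCP orientation; "force": force on the tool from outside, world axes, zero at the start; "moment": the same for the moment, N m; "grip_width": finger opening in m; "grip_force": force on a finger pad.
Only numpy, scipy, OpenCV 4.12 (cv2) and the standard library are available. Lean on these libraries where they do the work, as an engineer would, in place of code of your own. Each camera call takes 0.05 s, during which the arm holds its last target. There are 200 camera calls.

## Task

One of the two reel stands carries the full reel of solder, the other an empty bobbin: on the stand with the full reel, turn the pivot screw down clockwise by its thumb blade until it seats firmly on the reel, then back it off a quarter turn so that the reel runs free without end play. Finish while still gripping the thumb blade there and keep holding it, so that I can nip up the locknut. Leave the other stand's screw as it is and do not disturb the other things on the bench.

Things in the scene. Friction and masses are not known exactly. Their poses are not given: they have to be found in the camera images.
- stand_a: Reel stand on the left (+y) side, dark iron, fixed; two alike. Origin: bench level, on the upright reel axis. Base 130 x 90 x 12 mm, 78 mm to its -x, 52 to +x. At -x a post (62 mm off the axis) and an arm 26 mm wide, tops at 92 mm, carry a 30 mm round boss, top at 94 mm, over the reel. Wire guide 48 mm tall at the +x +y corner. The reel lies flat on the base under the arm
- a_wing: Steel thumb blade of stand_a's pivot screw: upright, 50 mm long (its x) with round ends, 9 mm thick (y), 24 mm tall (z), sides flat over the middle 28 mm. Origin: middle of its underside on the reel axis, 110 mm above the bench when seated, 0.48 mm higher per rad backed off. Under it a 20 mm collar and loose 19 mm locknut, then the boss 16 mm below. Free above
- a_screw (a joint): Pivot screw of stand_a, upright, right-hand thread. 0 = seated: brass foot down on the reel, a firm stop. Grows, in rad, as it is backed off (counter-clockwise from above); 1.57 is a quarter turn. Starts between 0.9 and 2.6 and stays where left. Turning takes 0.08 N m until it seats; then the torque rises at once
- a_tip (a point): Point at the rounded +x end of a_wing, 25 mm from the screw's axis and 12 mm above the blade's underside
- stand_b: Reel stand on the right (-y) side, dark iron, fixed; two alike. Origin: bench level, on the upright reel axis. Base 130 x 90 x 12 mm, 78 mm to its -x, 52 to +x. At -x a post (62 mm off the axis) and an arm 26 mm wide, tops at 92 mm, carry a 30 mm round boss, top at 94 mm, over the reel. Wire guide 48 mm tall at the +x +y corner. The reel lies flat on the base under the arm
- b_wing: Steel thumb blade of stand_b's pivot screw: upright, 50 mm long (its x) with round ends, 9 mm thick (y), 24 mm tall (z), sides flat over the middle 28 mm. Origin: middle of its underside on the reel axis, 110 mm above the bench when seated, 0.48 mm higher per rad backed off. Under it a 20 mm collar and loose 19 mm locknut, then the boss 16 mm below. Free above
- b_screw (a joint): Pivot screw of stand_b, upright, right-hand thread. 0 = seated: brass foot down on the reel, a firm stop. Grows, in rad, as it is backed off (counter-clockwise from above); 1.57 is a quarter turn. Starts between 0.9 and 2.6 and stays where left. Turning takes 0.08 N m until it seats; then the torque rises at once
- b_tip (a point): Point at the rounded +x end of b_wing, 25 mm from the screw's axis and 12 mm above the blade's underside
- full_reel: Full reel of solder wire, 68 mm in diameter and 48 mm tall, bright wire wound nearly out to the rim of its grey flanges. Origin at the centre of its underside, 15 mm above the bench. It sits loosely in one or the other of the two stands, upright on the stand's axis
- empty_reel: Empty bobbin, grey plastic, flanges 50 mm in diameter with a bare 23 mm core between them, 48 mm tall. Origin at the centre of its underside, 15 mm above the bench. It sits in the stand that does not hold the full reel
- long_nose: Bystander, loose. Long-nose pliers lying flat, 16 mm tall, orange grips. Origin under the rivet; jaws reach 52 mm along +x, grips 96 mm along -x and 32 mm to either side
- combination: Bystander, loose. Combination pliers lying flat, 16 mm tall, black grips. Origin under the rivet; jaws reach 36 mm along +x, grips 113 mm along -x and 34 mm to either side
- screwdriver: Bystander, loose. Screwdriver lying along its own x, 170 mm long, about 30 mm tall at most, handle to -x, in the lane between the stands
- carton: Bystander, loose. Small solder carton, 70 x 70 x 52 mm. Origin at the centre of its underside
- flux_jar: Bystander, loose. Flux jar, 44 mm in diameter, 45 mm tall. Origin at the centre of its underside
- solvent: Bystander, loose. Solvent bottle, 56 mm in diameter, 130 mm tall. Origin at the centre of its underside
- tip_cleaner: Bystander, loose. Round steel pot of brass wool, 68 mm in diameter, 30 mm tall. Origin at the centre of its underside

How it is judged:
On the way:
1. the pivot screw of the stand with the full reel is seated (((horizontal distance between full_reel and a_wing below 0.03 m and value of joint a_screw below 0.08 rad) or (horizontal distance between full_reel and b_wing below 0.03 m and value of joint b_screw below 0.08 rad))), for 0.2 s.
At the end, for the whole second after the job is handed in: The full reel's pivot screw, once seated (within 0.08 rad of its stop), rests a quarter turn backed off (1.57 rad, 0.26 either way), its blade gripped by the fingers with over 3 N; the reel stands upright in its stand; the other screw is as it was (blade end within 6 mm) (((horizontal distance between full_reel and a_wing below 0.03 m and value of joint a_screw between 1.31 and 1.83 rad and velocity of joint a_screw between -0.1 and 0.1 rad/s and contact force between a_wing and the fingers above 3 N and distance of b_tip from where it was at the start of the episode below 0.006 m and horizontal distance between full_reel and stand_a below 0.01 m and angle between full_reel's own z axis and vertical below 0.1 rad) or (horizontal distance between full_reel and b_wing below 0.03 m and value of joint b_screw between 1.31 and 1.83 rad and velocity of joint b_screw between -0.1 and 0.1 rad/s and contact force between b_wing and the fingers above 3 N and distance of a_tip from where it was at the start of the episode below 0.006 m and horizontal distance between full_reel and stand_b below 0.01 m and angle between full_reel's own z axis and vertical below 0.1 rad))); the arm keeps its last pose, push and grip.
It fails at once if the screw of the stand with the empty bobbin is turned (its blade end moves more than 6 mm) ((horizontal distance between full_reel and a_wing below 0.03 m and distance of b_tip from where it was at the start of the episode above 0.006 m) or (horizontal distance between full_reel and b_wing below 0.03 m and distance of a_tip from where it was at the start of the episode above 0.006 m)).
It fails at once if another thing on the bench is shifted more than 30 mm (distance of any of long_nose, combination, screwdriver, carton, flux_jar, solvent, tip_cleaner from where it was at the start of the episode above 0.03 m).
It also fails if it takes over 72 s, if anything falls off the work surface, if the arm or the gripper's body presses on something with over 40 N, if the wrist force passes 120 N, or if a joint passes its speed limit or range.

## Working session

There is one attempt and no reset: what is moved stays moved. The work goes in short steps, Python scripts to look and compute and a shell command to move; the robot and the scene stay as the last step left them, time stands still between calls to the robot, and variables do not carry over. Pictures are saved under pics/ and viewed, at most 10 in all, crops included, and the job is handed in when it is done.

```bash
mkdir -p pics; cat > h.py <<'E'
import numpy as np, cv2
from station import status, vision, order, silhouettes
def ray(p,u,v):
    d=p["R"].T@np.linalg.inv(p["K"])@np.array([u,v,1.]); c=-p["R"].T@p["t"]; return c,d
def atz(p,u,v,z):
    c,d=ray(p,u,v); return c+d*(z-c[2])/d[2]
def proj(p,X):
    q=p["K"]@(p["R"]@np.asarray(X,float)+p["t"]); return q[:2]/q[2]
def save(p,n): cv2.imwrite("pics/"+n,cv2.cvtColor(p["pixels"],cv2.COLOR_RGB2BGR))
E
python3 - <<'E'
from h import *
np.set_printoptions(precision=4,suppress=True)
for cn in ("scene","top"):
    p=vision.camera(cn); save(p,cn+"0.png")
    print(cn,"cam at",-p["R"].T@p["t"],p["K"][0,0])
    for n in ("a_wing","full_reel","empty_reel","stand_a","solvent","carton","flux_jar"):
        for r in silhouettes(n,p)[:3]:
            m=r["region"]; v,u=np.nonzero(m); 
            z=.122 if n=="a_wing" else .04
            print(n,round(r["score"],2),r["extent"],m.sum(),"c",u.mean().round(1),v.mean().round(1),atz(p,u.mean(),v.mean(),z))
print(status.get_obs())
E
```

```text
scene cam at [0.892  0.5242 0.8506] 369.95378634223516
a_wing 0.65 [383.7, 240.1, 403.1, 259.6] 143 c 393.1 249.0 [0.5431 0.2451 0.122 ]
full_reel 0.65 [276.7, 149.3, 300.1, 172.2] 447 c 288.6 161.4 [ 0.586 -0.189  0.04 ]
full_reel 0.22 [361.5, 239.9, 425.9, 297.1] 1862 c 394.0 268.3 [0.535  0.2573 0.04  ]
empty_reel 0.52 [376.4, 254.9, 401.1, 281.7] 338 c 386.9 269.2 [0.5509 0.2502 0.04  ]
stand_a 0.79 [365.1, 242.1, 424.3, 298.7] 1788 c 394.2 268.3 [0.5346 0.2575 0.04  ]
stand_a 0.59 [268.2, 135.0, 317.7, 181.8] 1057 c 294.4 157.4 [ 0.5632 -0.1945  0.04  ]
stand_a 0.48 [385.7, 238.3, 400.8, 257.2] 146 c 393.0 248.7 [0.5035 0.2128 0.04  ]
solvent 0.81 [445.0, 302.8, 487.0, 343.2] 1002 c 465.0 321.9 [0.482  0.4415 0.04  ]
carton 0.8 [244.3, 110.4, 271.8, 139.1] 596 c 257.4 125.9 [ 0.5986 -0.383   0.04  ]
flux_jar 0.87 [247.3, 205.5, 264.7, 224.4] 269 c 254.3 217.5 [ 0.7605 -0.0552  0.04  ]
top cam at [0.4225 0.0333 1.4193] 470.48697481934306
a_wing 0.43 [230.8, 204.5, 251.7, 208.9] 65 c 240.9 209.6 [0.5469 0.2446 0.122 ]
a_wing 0.35 [163.7, 220.1, 191.6, 241.5] 403 c 177.2 232.0 [0.4
[... 729 characters left out ...]
302.3, 162.5] 420 c 274.2 152.3 [0.7257 0.161  0.04  ]
carton 0.95 [447.5, 187.1, 477.4, 208.7] 655 c 463.7 195.0 [ 0.5925 -0.4003  0.04  ]
flux_jar 0.67 [342.8, 135.3, 357.5, 152.3] 211 c 351.2 142.2 [ 0.755  -0.0697  0.04  ]
{'time_s': 0.8, 'qpos': array([ 1.2404,  0.2999,  1.521 ,  0.    ,  1.3207, -0.0666]), 'joint_vel': array([ 0.0013,  0.0001, -0.0012, -0.001 ,  0.0009, -0.0008]), 'tau': array([  0.0001, -53.1631, -35.2906,   0.0709,   0.0213,   0.    ]), 'ee_pos': array([0.1434, 0.531 , 0.2055]), 'eef_rot': array([ 3.1416, -0.    ,  2.8778]), 'force': array([ 0.0584,  0.3303, -0.1252]), 'moment': array([ 0.0069,  0.0501, -0.0294]), 'grip_force': 0.0, 'grip_width': 0.09391566459482448}
```

```bash
python3 - <<'E'
import cv2,numpy as np
s=cv2.imread("pics/scene0.png");t=cv2.imread("pics/top0.png")
A=cv2.resize(s[225:310,340:440],(400,340),interpolation=cv2.INTER_CUBIC)
B=cv2.resize(s[110:195,250:350],(400,340),interpolation=cv2.INTER_CUBIC)
C=cv2.resize(t[180:245,210:310],(400,260),interpolation=cv2.INTER_CUBIC)
D=cv2.resize(t[170:235,345:445],(400,260),interpolation=cv2.INTER_CUBIC)
cv2.imwrite("pics/crops0.png",np.vstack([np.hstack([A,B]),np.hstack([C,D])]))
E
```

```text
(no output)
```

View pics/scene0.png

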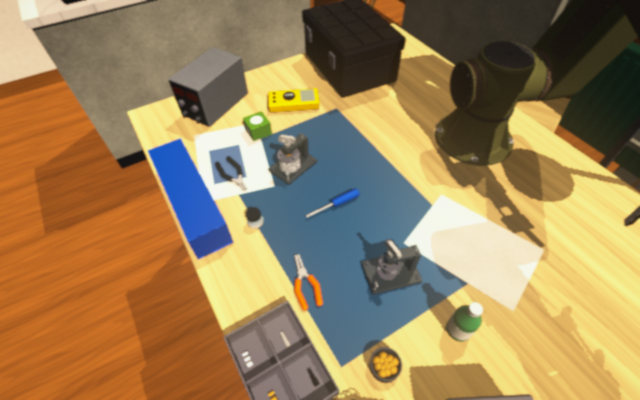

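View pics/crops0.png

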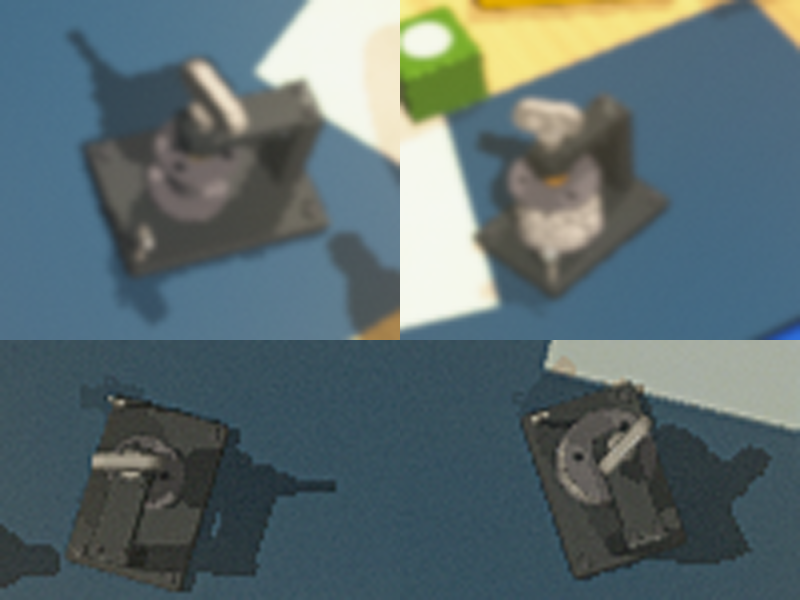

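The crops show the left stand (scene px ~394,268) holding the empty bobbin with bare grey flanges. The right stand (scene ~289,161; top ~394,198) holds the full bright reel, so stand_b is the target. In the top view its blade runs from about (396,202) to (407,190). Next I'll fit the blade pose in both views.

```bash
cat > fit.py <<'E'
from h import *
from scipy.optimize import minimize
a=np.linspace(0,2*np.pi,24,endpoint=False)
def pts(x,y,th,z0,grow=0):
    sx=np.where(np.cos(a)>0,1,-1)*20.5; r=4.5+grow
    P=np.c_[sx+r*np.cos(a),r*np.sin(a)]*1e-3
    c,s=np.cos(th),np.sin(th); P=P@np.array([[c,s],[-s,c]])+[x,y]
    return np.vstack([np.c_[P,np.full(24,z0-grow*1e-3)],np.c_[P,np.full(24,z0+.024+grow*1e-3)]])
def hull(p,P,S=8):
    h=cv2.convexHull(np.array([(proj(p,X)+.5)*S for X in P],np.float32)).astype(np.int32)
    return h
def score(p,im,off,x,y,th,z0,S=8):
    m=np.zeros(im.shape,np.uint8); M=m.copy(); o=np.array(off)*S
    cv2.fillConvexPoly(m,hull(p,pts(x,y,th,z0))-o,1); cv2.fillConvexPoly(M,hull(p,pts(x,y,th,z0,4))-o,1)
    ring=(M>0)&(m==0); return im[m>0].mean()-im[ring].mean()
def fit(pics,x0,y0,z0,ths):
    ims=[]
    for p in pics:
        u,v=proj(p,[x0,y0,z0]).astype(int); off=(u-24,v-24)
        c=p["pixels"][v-24:v+24,u-24:u+24].min(2)
        ims.append((p,cv2.resize(c,None,fx=8,fy=8,interpolation=cv2.INTER_CUBIC).astype(float),off))
    f=lambda q:-sum(score(p,i,o,q[0],q[1],q[2],z0) for p,i,o in ims)
    R=[]
    for t in ths:
        r=minimize(f,[x0,y0,t],method="Nelder-Mead",options=dict(initial_simplex=[[x0,y0,t],[x0+.008,y0,t],[x0,y0+.008,t],[x0,y0,t+.3]]))
        R.append((r.fun,*r.x))
    return sorted(R)
E
python3 - <<'E'
from fit import *
np.set_printoptions(precision=4,suppress=True)
s=vision.camera("scene");t=vision.camera("top")
e=[atz(t,u,v,.135) for u,v in ((395.75,202.5),(407.5,190))]; print(e)
m=(e[0]+e[1])/2
d=e[1]-e[0]; th=np.arctan2(d[1],d[0]); print("seed",m,th)
for pp,n in (([s,t],"both"),([s],"scene"),([t],"top")):
    print(n,np.array(fit(pp,m[0],m[1],.111,[th-.4,th,th+.4])))
r=fit([s,t],m[0],m[1],.111,[th-.4,th,th+.4])[0]
out=[]
for p in (s,t):
    u,v=proj(p,[*r[1:3],.1]).astype(int); c=cv2.resize(p["pixels"][v-30:v+30,u-30:u+30],(400,400),interpolation=cv2.INTER_CUBIC)
    h=((hull(p,pts(*r[1:],.111),1000)/1000-[u-30,v-30])*400/60).astype(np.int32)
    cv2.polylines(c,[h],True,(255,0,0),1); out.append(c)
cv2.imwrite("pics/fit0.png",np.hstack(out)[:,:,::-1])
E
```

```text
[array([ 0.5617, -0.1823,  0.135 ]), array([ 0.5961, -0.2158,  0.135 ])]
seed [ 0.5789 -0.199   0.135 ] -0.7715627136351892
both [[-94.409    0.5806  -0.1982  -0.7227]
 [-94.3141   0.581   -0.1984  -0.7202]
 [-94.1724   0.5805  -0.1982  -0.7107]]
scene [[-45.8969   0.5809  -0.1978  -0.5757]
 [-45.8764   0.5813  -0.1978  -0.6157]
 [-45.8464   0.581   -0.1981  -0.6382]]
top [[-50.1849   0.5811  -0.1987  -0.7447]
 [-50.1793   0.5817  -0.1994  -0.7272]
 [-50.1345   0.5809  -0.1986  -0.7319]]
```

View pics/fit0.png

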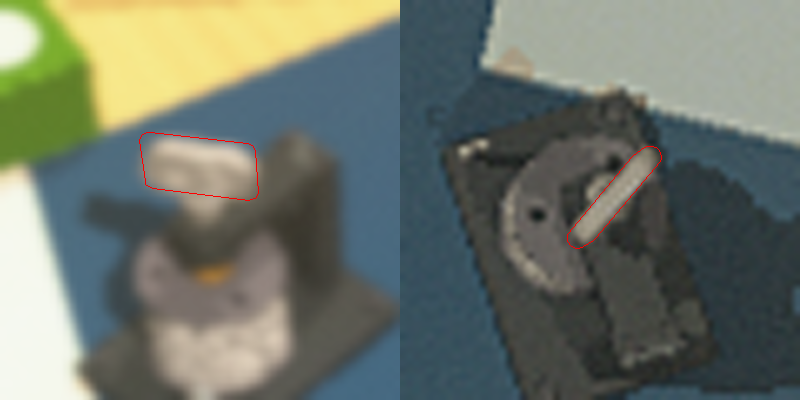

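The fit outlines the blade well in both views (scene ~ (285,143), top ~ (402,196)). Blade centre is (0.581, -0.198) and its yaw is -0.73, mod π. I'll grip at tool yaw 2.41, which leaves about 3.6 rad of clockwise travel on joint 6.

```bash
python3 -m pendant '[-0.7,-0.67,0,0,0,0.15,1,-0.7,-0.67,0,0,0,0.15,1,-0.7,-0.67,0,0,0,0.15,1,-0.7,-0.67,0,0,0,0.15,1,-0.7,-0.67,0,0,0,0.15,1,-0.7,-0.67,0,0,0,0.15,1,-0.7,-0.67,0,0,0,0.15,1,-0.7,-0.67,0,0,0,0.15,1,-0.7,-0.67,0,0,0,0.15,1,-0.7,-0.67,0,0,0,0.15,1,-0.7,-0.67,0,0,0,0.15,1,-0.7,-0.67,0,0,0,0.15,1]'
cat > go.py <<'E'
from h import *; import sys
# target x y z yaw -> units in present tool frame
o=status.get_obs(); x,y,z,w=map(float,sys.argv[1:5]); yaw=o["eef_rot"][2]
from scipy.spatial.transform import Rotation as Ro
R=Ro.from_euler("xyz",o["eef_rot"]).as_matrix()
d=R.T@(np.array([x,y,z])-o["ee_pos"])/.5
r=Ro.from_matrix(R.T@Ro.from_euler("xyz",[np.pi,0,w]).as_matrix()).as_rotvec()/(np.pi/2)
np.set_printoptions(precision=4,suppress=True); print("t",o["time_s"],"pos",o["ee_pos"],o["eef_rot"],"q",o["qpos"],"F",o["force"],"M",o["moment"]); print("row",d,r)
E
python3 go.py .581 -.1983 .175 2.41
```

```text
time_s: 2.1
ee_pos: [0.394, 0.1161, 0.2054]
eef_rot: [3.142, -0.0, 2.64]
force: [-0.2, 0.8, 0.2]
grip_width: 0.0942
grip_force: 0.0
t 2.1 pos [0.394  0.1161 0.2054] [ 3.1415 -0.0002  2.6404] q [ 0.1971 -0.0169  1.8828  0.0002  1.2758 -0.8726] F [-0.2062  0.8106  0.1954] M [ 0.0192  0.0047 -0.031 ]
row [-0.6301 -0.3717  0.0607] [ 0.     -0.0001  0.1467]
```

```bash
python3 -m pendant '[-0.63,-0.372,0.06,0,0,0.147,1,-0.63,-0.372,0.06,0,0,0.147,1,-0.63,-0.372,0.06,0,0,0.147,1,-0.63,-0.372,0.06,0,0,0.147,1,-0.63,-0.372,0.06,0,0,0.147,1,-0.63,-0.372,0.06,0,0,0.147,1,-0.63,-0.372,0.06,0,0,0.147,1,-0.63,-0.372,0.06,0,0,0.147,1,-0.63,-0.372,0.06,0,0,0.147,1,-0.63,-0.372,0.06,0,0,0.147,1,-0.63,-0.372,0.06,0,0,0.147,1]'
python3 go.py .581 -.1983 .1135 2.41
```

```text
time_s: 3.2
ee_pos: [0.5813, -0.196, 0.1759]
eef_rot: [3.141, 0.0, 2.413]
force: [-0.7, 0.0, 0.0]
grip_width: 0.0942
grip_force: 0.0
t 3.2 pos [ 0.5813 -0.196   0.1759] [3.1413 0.0002 2.4131] q [-0.3849  0.4647  1.3644  0.0002  1.3122 -1.2273] F [-0.745   0.0121  0.0406] M [ 0.0183 -0.0315  0.0064]
row [-0.0026 -0.0039  0.1248] [0.0002 0.0001 0.002 ]
```

```bash
python3 -m pendant '[0,0,0.06,0,0,0,1,0,0,0.125,0,0,0,1,0,0,0.125,0,0,0,1,0,0,0.125,0,0,0,1,0,0,0.125,0,0,0,1]' 
python3 go.py .581 -.1983 .1135 2.41
python3 - <<'E'
from h import *
o=[]
for n in ("scene","top"):
    p=vision.camera(n); u,v=proj(p,[.581,-.198,.12]).astype(int)
    o.append(cv2.resize(p["pixels"][v-35:v+35,u-35:u+35],(400,400),interpolation=cv2.INTER_CUBIC))
cv2.imwrite("pics/pre.png",np.hstack(o)[:,:,::-1])
E
```

```text
time_s: 3.7
ee_pos: [0.5822, -0.1977, 0.1152]
eef_rot: [3.141, 0.003, 2.412]
force: [0.3, -0.2, 0.4]
grip_width: 0.0941
grip_force: 0.0
t 3.7 pos [ 0.5822 -0.1977  0.1152] [3.1406 0.0027 2.4118] q [-0.3869  0.5232  1.4246  0.      1.1908 -1.2279] F [ 0.3493 -0.1501  0.3878] M [0.0075 0.0812 0.0289]
row [ 0.001  -0.0025  0.0034] [0.0006 0.0017 0.0011]
```

View pics/pre.png

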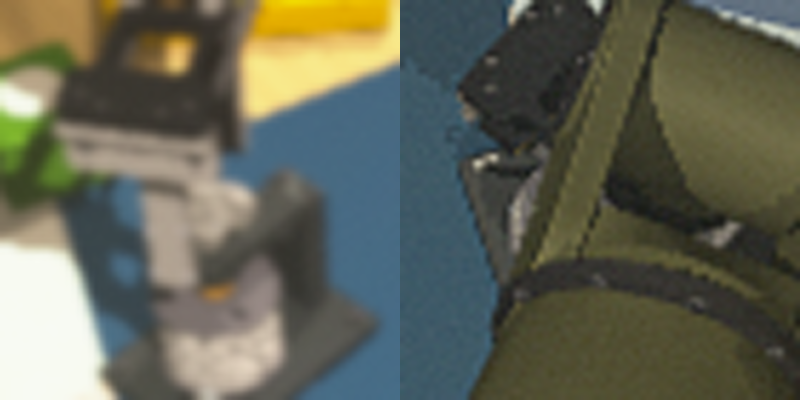

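The left finger stands beside the blade in front of it (scene crop ~ (170,230)), straddling as intended. Next I'll close with a moderate grip.

```bash
python3 -m pendant '[0,0,0,0,0,0,-1,0,0,0,0,0,0,-1,0,0,0,0,0,0,-1,0,0,0,0,0,0,-1,0,0,0,0,0,0,-1,0,0,0,0,0,0,-1,0,0,0,0,0,0,-1,0,0,0,0,0,0,-1,0,0,0,0,0,0,-1,0,0,0,0,0,0,-1]' 25
python3 go.py .581 -.1983 .1135 2.41
```

```text
time_s: 4.8
ee_pos: [0.5814, -0.1979, 0.113]
eef_rot: [3.142, 0.0, 2.411]
force: [0.2, 0.1, 0.1]
grip_width: 0.0171
grip_force: 0.0
t 4.8 pos [ 0.5814 -0.1979  0.113 ] [3.1416 0.0001 2.4113] q [-0.3877  0.5258  1.4263  0.      1.1894 -1.2281] F [0.1848 0.1072 0.0991] M [-0.0639 -0.0066  0.0041]
row [ 0.0001 -0.0012 -0.0011] [0.     0.     0.0008]
```

```bash
python3 -m pendant '[0,0,0,0,0,0,-1,0,0,0,0,0,0,-1,0,0,0,0,0,0,-1,0,0,0,0,0,0,-1,0,0,0,0,0,0,-1]' 25
python3 go.py .581 -.1983 .1135 2.41
```

```text
time_s: 5.3
ee_pos: [0.5813, -0.198, 0.113]
eef_rot: [-3.141, -0.0, 2.411]
force: [-2.8, -3.3, 0.0]
grip_width: 0.0087
grip_force: 25.0
t 5.3 pos [ 0.5813 -0.198   0.113 ] [-3.1412 -0.0001  2.4112] q [-0.3878  0.5258  1.4264 -0.0003  1.1896 -1.2281] F [-2.7603 -3.3139  0.0088] M [-0.6123  0.6109 -0.0677]
row [ 0.     -0.0008 -0.0011] [-0.0002 -0.      0.0007]
```

Gripped at 8.7 mm (the blade is 9 mm), 25 N. Next I'll turn clockwise in stages and watch the moment.

```bash
python3 -m pendant '[0,0,0,0,0,0.05,-1,0,0,0,0,0,0.1,-1,0,0,0,0,0,0.15,-1,0,0,0,0,0,0.2,-1,0,0,0,0,0,0.25,-1,0,0,0,0,0,0.3,-1,0,0,0.0005,0,0,0.3,-1,0,0,0.0005,0,0,0.3,-1]' 25
python3 go.py .581 -.1983 .1135 2.41
```

```text
time_s: 6.1
ee_pos: [0.5813, -0.198, 0.1127]
eef_rot: [-3.141, 0.0, 1.942]
force: [-4.6, -4.1, 1.3]
grip_width: 0.0088
grip_force: 25.0
t 6.1 pos [ 0.5813 -0.198   0.1127] [-3.1412  0.0001  1.9422] q [-0.3879  0.5261  1.4266 -0.0003  1.1892 -0.7592] F [-4.6356 -4.1269  1.2576] M [-0.8057  0.8281 -0.0756]
row [-0.0003 -0.0007 -0.0016] [-0.0002 -0.     -0.2978]
```

```bash
python3 -m pendant '[0,0,0,0,0,0.05,-1,0,0,0,0,0,0.1,-1,0,0,0,0,0,0.15,-1,0,0,0,0,0,0.2,-1,0,0,0.0005,0,0,0.25,-1]' 25
python3 go.py .581 -.1983 .1135 2.41
python3 -m pendant '[0,0,0,0,0,0.05,-1,0,0,0,0,0,0.1,-1,0,0,0.0003,0,0,0.15,-1]' 25
python3 go.py .581 -.1983 .1135 2.41
```

```text
time_s: 6.6
ee_pos: [0.5812, -0.198, 0.1125]
eef_rot: [-3.141, 0.0, 1.547]
force: [-5.0, -3.5, 3.3]
grip_width: 0.0085
grip_force: 25.0
t 6.6 pos [ 0.5812 -0.198   0.1125] [-3.1412  0.0004  1.5466] q [-0.3878  0.5263  1.4268 -0.0005  1.1887 -0.3634] F [-5.0207 -3.536   3.3204] M [-0.7964  0.9438  0.043 ]
row [-0.0006 -0.0005 -0.002 ] [-0.0003  0.0001 -0.5497]
time_s: 6.9
ee_pos: [0.5812, -0.198, 0.1124]
eef_rot: [-3.141, 0.0, 1.311]
force: [-4.4, -3.5, 3.4]
grip_width: 0.0087
grip_force: 25.0
t 6.9 pos [ 0.5812 -0.198   0.1124] [-3.1412  0.0004  1.311 ] q [-0.3878  0.5264  1.4269 -0.0005  1.1886 -0.1279] F [-4.4243 -3.4766  3.448 ] M [-0.8378  1.031   0.0881]
row [-0.0006 -0.0002 -0.0023] [-0.0004  0.0001 -0.6996]
```

```bash
python3 -m pendant '[0,0,0,0,0,0.04,-1,0,0,0.0002,0,0,0.08,-1]' 25 >/dev/null
python3 go.py .581 -.1983 .1135 2.41|head -1
python3 -m pendant '[0,0,0,0,0,0.04,-1,0,0,0.0002,0,0,0.08,-1]' 25 >/dev/null
python3 go.py .581 -.1983 .1135 2.41|head -1
python3 -m pendant '[0,0,0,0,0,0.04,-1,0,0,0.0002,0,0,0.08,-1]' 25
python3 go.py .581 -.1983 .1135 2.41|head -1
```

```text
t 7.1 pos [ 0.5812 -0.198   0.1123] [-3.1412  0.0004  1.1859] q [-0.3878  0.5264  1.427  -0.0005  1.1885 -0.0028] F [-5.7583 -3.1129  2.7884] M [-0.8112  1.0223  0.0832]
t 7.3 pos [ 0.5812 -0.198   0.1122] [-3.1413  0.0005  1.0603] q [-0.3878  0.5265  1.4271 -0.0005  1.1883  0.1228] F [-5.3655 -3.1358  2.675 ] M [-0.7856  1.1552  0.0607]
time_s: 7.5
ee_pos: [0.5812, -0.198, 0.1122]
eef_rot: [-3.142, 0.001, 0.935]
force: [-5.0, -2.5, 3.6]
grip_width: 0.0092
grip_force: 26.1
t 7.5 pos [ 0.5812 -0.198   0.1122] [-3.1415  0.0005  0.9351] q [-0.3878  0.5265  1.4271 -0.0005  1.1882  0.2482] F [-4.9854 -2.4982  3.5533] M [-0.5482  1.0036  0.474 ]
```

The moment jumped from 0.06 to 0.47 N m, so the screw is seating. I'll press a little further to confirm and hold.

```bash
python3 -m pendant '[0,0,0,0,0,0.01,-1]' 35 >/dev/null
python3 go.py .581 -.1983 .1135 2.41|head -1
python3 -m pendant '[0,0,0,0,0,0.02,-1,0,0,0,0,0,0.02,-1,0,0,0,0,0,0.02,-1,0,0,0,0,0,0.02,-1]' 35
python3 go.py .581 -.1983 .1135 2.41|head -1
```

```text
t 7.6 pos [ 0.5813 -0.1979  0.1122] [-3.1416  0.0003  0.9197] q [-0.3876  0.5265  1.4271 -0.0004  1.1881  0.2636] F [-3.9805 -2.7571  3.3366] M [-0.5365  1.0441  0.5584]
time_s: 8.0
ee_pos: [0.5813, -0.1979, 0.1122]
eef_rot: [-3.142, 0.0, 0.891]
force: [-5.6, -2.9, 2.6]
grip_width: 0.0093
grip_force: 37.1
t 8.0 pos [ 0.5813 -0.1979  0.1122] [-3.1416  0.0004  0.891 ] q [-0.3876  0.5265  1.4271 -0.0005  1.1881  0.2924] F [-5.6251 -2.8946  2.6151] M [-0.5876  1.0613  0.6269]
```

It is a firm stop (0.63 N m). Torque onset extrapolates to tool yaw of about 0.97. For a quarter turn back the tool should end at about 2.55, so I turn 1.06 units counter-clockwise while rising about 0.75 mm.

```bash
python3 -m pendant '[0,0,0,0,0,-0.06,-1,0,0,-0.0002,0,0,-0.12,-1,0,0,-0.0003,0,0,-0.18,-1,0,0,-0.0004,0,0,-0.24,-1,0,0,-0.0005,0,0,-0.3,-1,0,0,-0.0006,0,0,-0.36,-1,0,0,-0.0007,0,0,-0.42,-1,0,0,-0.0008,0,0,-0.48,-1,0,0,-0.0009,0,0,-0.54,-1,0,0,-0.001,0,0,-0.6,-1]' 35 >/dev/null
python3 go.py .581 -.1983 .1135 2.55
python3 -m pendant '[0,0,0,0,0,-0.06,-1,0,0,-0.0001,0,0,-0.12,-1,0,0,-0.0002,0,0,-0.18,-1,0,0,-0.0003,0,0,-0.24,-1,0,0,-0.0004,0,0,-0.3,-1,0,0,-0.0005,0,0,-0.36,-1,0,0,-0.0005,0,0,-0.41,-1,0,0,-0.0005,0,0,-0.46,-1,0,0,-0.0005,0,0,-0.46,-1,0,0,-0.0005,0,0,-0.46,-1,0,0,-0.0005,0,0,-0.46,-1]' 35
python3 go.py .581 -.1983 .1135 2.55
python3 - <<'E'
from h import *
o=[]
for n in ("scene","top"):
    p=vision.camera(n); u,v=proj(p,[.581,-.198,.12]).astype(int)
    o.append(cv2.resize(p["pixels"][v-35:v+35,u-35:u+35],(400,400),interpolation=cv2.INTER_CUBIC))
cv2.imwrite("pics/end.png",np.hstack(o)[:,:,::-1])
E
```

```text
t 9.0 pos [ 0.5812 -0.1979  0.1126] [-3.1412 -0.0001  1.8362] q [-0.3878  0.5261  1.4267 -0.0002  1.1891 -0.6531] F [-4.7201 -2.4448  3.1963] M [-0.6621  0.9766 -0.0514]
row [-0.0006 -0.0007 -0.0017] [-0.0002 -0.0001 -0.4544]
time_s: 10.1
ee_pos: [0.5813, -0.1979, 0.113]
eef_rot: [-3.141, -0.0, 2.555]
force: [-3.5, -3.5, 3.1]
grip_width: 0.0087
grip_force: 35.0
t 10.1 pos [ 0.5813 -0.1979  0.113 ] [-3.1413 -0.0002  2.5552] q [-0.3877  0.5257  1.4265 -0.0003  1.1897 -1.372 ] F [-3.5437 -3.4982  3.0648] M [-0.528   0.9767  0.1106]
row [-0.     -0.001  -0.0011] [-0.0002 -0.0001  0.0033]
```

View pics/end.png

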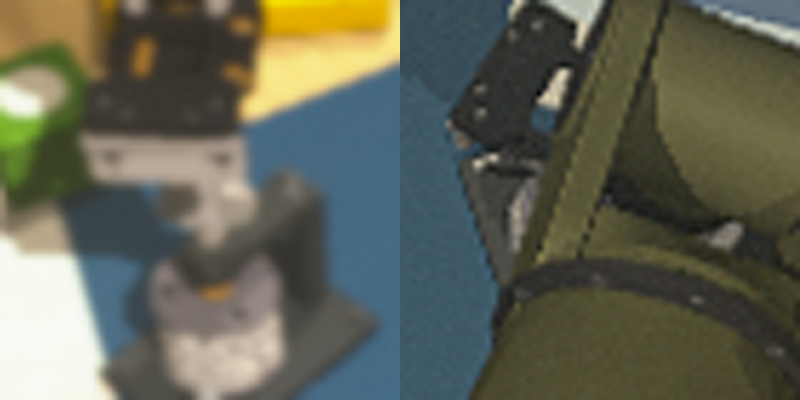

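The blade is still between the fingers (scene crop ~ (215,210)), with both blade ends showing either side of the near finger, and the reel is upright and in place. Tool yaw is 2.555, about 1.58 rad off the seat, at 35 N grip. I'm handing in.

```bash
python3 -c "
from station import order
print(order.hand_in())"
```

```text
the job is handed in; nothing more can be done
None
```

I handed the job in: stand_b, on the right, holds the full reel; I turned its screw down to a firm stop (0.63 N m) and backed it off about a quarter turn (about 1.58 rad, estimated from the tool's rotation), and the gripper still holds its thumb blade at 35 N; the hand-in gave no verdict.

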